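Latch the sprung jaw of the bearing jig

ROBOT

A 6-joint arm with a two-finger parallel gripper is mounted at the origin on the work surface. World frame = base frame: x ahead of the robot, y to its left, z up, the work surface at z = 0. Lengths are in mm, angles in rad, forces in N, time in s.
With the tool pointing down it reaches from about 250 to 775 mm from the base axis. Payload 4 kg.
Tool frame: the origin (TCP) lies midway between the tips of the shut fingers; the grasp point (between the pads) lies 19 mm behind it (arm.grip_point_offset is the z of the grasp point in the tool frame, in mm); z points along the fingers, y is the line along which they close (so a half turn about z gives the same grasp; the last joint's range is limited). The gripper opens to 94 mm and grips with 3 to 60 N. Pads are 16 mm wide; open, the fingers measure 119 mm over their backs; the gripper's body (75 mm by 177 mm) begins 78 mm behind the grasp point.
Start: joints at [1.167, 0.087, 1.371, -0, 1.684, -0.103], TCP at [162.966, 525.321, 205.506] pointing down, gripper open.
Joint ranges: [-3.1, 3.1], [-0.76, 2.03], [0.27, 2.55], [-1.08, 4.22], [0.17, 2.65], [-2.57, 2.57]. Speed limits (rad/s): [2.79, 2.79, 3.14, 3.14, 3.14, 3.14].

INTERFACE

Orientations are given as a unit quaternion [x, y, z, w].
In Python, from cell import get_obs, optics, job, arm gives the robot as it stands. The module is installed in compiled form; this text tells all that it offers.
- The arm moves only by the tool arm_command, never from a script. Its argument "steps" is one flat list of numbers, 7 for each row, row after row: the shift along the tool's x, y, z in cm, then the turn, a rotation vector about the tool's x, y, z in rad, then the opening, from -1 (shut) to 1 (fully open), so that 0 is half open. A call has 1 to 12 rows; each row is the pose to reach, as a shift and turn from the pose commanded when the call began, along the tool's axes at that moment; what a row does not reach only later rows make up. A row lasts 1/8 s, in which the tool goes at most 62.5 mm and 10.7 degrees, less where a joint would pass 70% of its speed; a pose out of reach is approached as far as the arm can. A call with a gripper value outside its range is refused whole. The fingers move at their own pace and stop on an object; "force" is the grip in N (left out, the last holds). Time passes only in rows, so rows that repeat a pose let the fingers close. It gives the time, the measured TCP pose, the force, the opening and the grip force at its end, in the units of the state.
- get_obs(): the state, without advancing time (a new reading comes with each control period).
- optics.grab_frame(name): name is "scene" or "side" or "wrist"; returns the picture (480x640x3 uint8, red, green, blue); there is no depth.
- optics.get_calibration(name): a dict with "fx", "fy", "cx", "cy" (pixels), "dist" ([k1, k2, p1, p2, k3] as OpenCV has them; the pictures are not rectified), "extrinsics" (4x4, takes a point from camera to world coordinates); the wrist camera has in their place "T_tool_cam" (4x4, takes a point from camera to tool coordinates, whose origin is the TCP and whose axes are the flange's). Camera axes: x right, y up, looking along -z (the intrinsics and any distortion apply to the point x, -y, -z); pixel columns grow to the right and rows downward; lengths in mm; the calibration is good to about 2 mm. A picture is of the moment at which its call begins: read the wrist's pose just before it. get_calibration takes no time and is no camera call.
- job.hand_in(): hands the job in; it is judged then, once.
The state is a dict: "t": time; "q": joint angles; "joint_vel": joint speeds; "joint_efforts": joint torques, N m; "tcp_pos": TCP position; "orientation": TCP orientation; "force": force on the tool from outside, world axes, zero at the start; "ft_torque": the same for the moment, N m; "gripper_width": opening from 0.0 (shut) to 1.0 (fully open); "gripper_force": force on a finger pad.
Only numpy, scipy, OpenCV 4.12 (cv2) and the standard library are available. Lean on these libraries where they do the work, as an engineer would, in place of code of your own. Each camera call takes 0.05 s, during which the arm holds its last target. There are 200 camera calls.

TASK

Clamp the bearing in the small jig with its toggle latch: hook the cross bar of the steel bail down behind the two horns of the jaw, draw it back gently until you feel it seat under their lips, and let go. Then press the lever gently down past centre until it lies flat on its rest and holds the jaw drawn in. Do not strain the bail or the lever, and leave the other things where they are.

Things in the scene. Friction and masses are not known exactly. Their poses are not given: they have to be found in the camera images.
- jig: Clamping jig fixed to the bench: ivory base plate 130 (x) x 255 (y, -120 to +135) x 16 mm. Origin on the bench top straight below the lever's hinge, z up. The latch works in the plane x = 0; the jaw is on the +y side. All x, y, z below are in mm in this frame. A bearing (35 mm, top z 32) lies in it at y 27.
- hinge (a point): The lever's hinge axis (along x) at x 0, y 0, z 60, between two 8 mm cheeks at x +-20, up to z 69.
- horns (a point): Fixed nominal point (x 0, y 82, z 60). The jaw: a plate (top z 38) with two upright horns at x +-30, each 14 wide, 46 free between them; a lip on each overhangs 5 to +y: underside z 66.5, top z 71.5. The bar seats on the horns' +y faces below the lips, centre at z 52 to 62 and y 74 to 90 (varies, not measured: feel for it). Passing the lips needs y over 96.
- bar (a point): Centre of the bail's cross bar: round steel, 9 mm thick, 92 long, along x. Two 8 mm arms at x +-46 run 100 mm from it back to the bail's pivot on the lever. Grip the bar from above in its middle, fingers closing along the jig's y; it may turn in the grip. Moving the bar in y and z turns bail and lever along; at z 60 it reaches out to y 105.
- lever_pad (a point): Point on the upper face of the lever (10 mm thick), 80 mm from its hinge, in the middle of the paddle (30 mm wide, 53 to 103 mm from the hinge). Press it here from above, following its arc.
- rest (a point): Top of the lever's rest (block 34 x 20 mm) at y -78, z 55; the shut lever lies on it, its upper face at z 65.
- lever (a joint): Lever angle, rad: 0 flat on its rest (hard stop), pointing to the jig's -y; 1.57 upright; 2.1 at most. It stays where it is left (friction 0.05 N m). With the bail just seated it stands at about 0.8 to 1.5. Pressing it shut from there takes 2 to 12 N at the pad; it passes centre at about 0.1 to 0.25 and then stays shut.
- bail (a joint): Bail against lever, rad: the bail's arms rise by (bail - lever) above the jig's +y direction. Its pivot is 30 mm from the hinge, beside the lever: with the lever flat at y -29.8, z 56.4. The pivot is stiff (0.06 N m): the bail stays where it is left and is carried along, so turning the lever down lifts a bar that is not under the lips.
- jaw (a joint): How far the jaw is drawn towards the hinge (the jig's -y), m: 0 at rest; a preloaded spring holds it there (it yields at about 15 N, then 2.5 N more per mm) and must not be hauled in by the bar in hand. A latched jaw reads about 0.002 to 0.020.
- bearing_a: loose ball bearing, 41 mm across and 14 mm thick, lying flat beside the jig, on its -x side; bystander. Origin: centre of its underside.
- bearing_b: loose ball bearing, 52 mm across and 16 mm thick, lying flat beside the jig, on its +x side; bystander. Origin: centre of its underside.
- plug_gauge: steel plug gauge, 28 mm across and 40 mm tall, standing beside the jig, on its +x side; bystander. Origin: centre of its underside.
- ring_gauge: dark steel ring gauge, 52 mm across and 18 mm tall; bystander. Origin: centre of its underside.
- grease_pot: white pot with black cap, 54 mm across and 50 mm tall; bystander. Origin: centre of its underside.
- driver: screwdriver lying on the bench; bystander. Origin: at its middle, on the bench.
- spanner: spanner lying on the bench; bystander. Origin: at its middle, on the bench.

How it is judged (in metres and radians):
On the way:
1. the bar is down behind the horns, drawn back against them by the fingers (felt, over 1.5 N) under their lips, with the lever still raised (z of bar in the frame of jig below 0.064 m and distance between the grasp point and bar below 0.045 m and contact force between bail_c0 and jaw above 1.5 N and y of bar in the frame of jig above 0.07 m and value of joint lever above 0.15 rad), for 0.1 s.
At the end, for the whole second after the job is handed in: The lever lies on its rest (within 0.07 rad), the bar is under the lips of the horns (its centre between 48 and 65 mm high and less than 78 mm from the hinge), and the jaw is held drawn in by more than 1.5 mm (value of joint lever below 0.07 rad and value of joint jaw above 0.0015 m and z of bar in the frame of jig between 0.048 and 0.065 m and y of bar in the frame of jig below 0.078 m); the robot touches nothing.
It fails at once if the bar is pulled or pushed against the jaw with more than 18 N while the fingers are at the bar (distance between the grasp point and bar below 0.045 m and contact force between bail_c0 and jaw above 18 N).
It fails at once if the lever is pressed with more than 25 N (contact force between the arm and lever above 25 N).
It fails at once if the jig or the jaw is pressed by the robot with more than 25 N (contact force between the arm and jig above 25 N or contact force between the arm and jaw above 25 N).
It fails at once if a bystander is moved by more than 20 mm (distance of any of bearing_a, bearing_b, plug_gauge, ring_gauge, grease_pot, driver, spanner from where it was at the start of the episode above 0.02 m).
It also fails if it takes over 56 s, if anything falls off the work surface, if the arm or the gripper's body presses on something with over 40 N, if the wrist force passes 120 N, or if a joint passes its speed limit or range.

## Working session

There is one attempt and no reset: what is moved stays moved. The work goes in short steps, Python scripts to look and compute and a tool call to move; the robot and the scene stay as the last step left them, time stands still between calls to the robot, and variables do not carry over. Pictures are saved under pics/ and viewed, at most 10 in all, crops included, and the job is handed in when it is done.

Besides the shell and the picture viewer there is one more tool, called as a command line: name --argument value ..., lists and objects as JSON in quotes. arm_command: Moves the arm, as the interface text tells. Its arguments: {"type":"object","properties":{"steps":{"type":"array"},"force":{"type":"number"}},"required":["steps"]}

```bash
mkdir -p pics; ls
python3 - <<'E'
from cell import get_obs, optics, job, arm
import cv2
o=get_obs(); print(o)
print(arm.grip_point_offset)
for n in ("scene","side","wrist"):
    im=optics.grab_frame(n); cv2.imwrite(f"pics/{n}0.png",im[:,:,::-1]); print(n,optics.get_calibration(n))
E
```

```text
pics
{'t': 0.0, 'q': array([ 1.16689221e+00,  8.79459224e-02,  1.37222929e+00, -2.45723980e-05,
        1.68357649e+00, -1.03094809e-01]), 'joint_vel': array([ 0.00024428,  0.00148356,  0.00115415, -0.00021088,  0.00194643,
       -0.00100086]), 'joint_efforts': array([-5.80701908e-04, -3.40179527e+01, -3.02430689e+01,  7.18572945e-02,
        3.28462792e-02, -1.36943545e-04]), 'tcp_pos': array([162.75933926, 524.80457579, 204.32179141]), 'orientation': array([ 1.49839498e-01,  9.88709745e-01, -1.04808563e-03, -2.58917858e-04]), 'force': array([ 0.23939527,  0.9106495 , -0.14503316]), 'ft_torque': array([0.026202  , 0.00221757, 0.00625491]), 'gripper_force': 0.0, 'gripper_width': 0.998699320168681}
-18.8
scene {'fx': 495.40964339469093, 'fy': 495.40964339469093, 'cx': 325.38407022081753, 'cy': 242.20751692225704, 'dist': array([-0.08967128,  0.        ,  0.        ,  0.        ,  0.        ]), 'extrinsics': array([[-6.78591108e-01, -5.40243739e-01,  4.97645266e-01,
         1.04850565e+03],
       [ 7.34285208e-01, -4.81961615e-01,  4.78056728e-01,
         4.85737353e+02],
       [-
[... 551 characters left out ...]
627e-03,  6.92078399e-01,  7.21818221e-01,
         1.01942522e+03],
       [ 0.00000000e+00,  0.00000000e+00,  0.00000000e+00,
         1.00000000e+00]])}
wrist {'fx': 364.0027931707271, 'fy': 364.0027931707271, 'cx': 320.0183282529842, 'cy': 235.2590261078847, 'dist': array([-0.07081699,  0.        ,  0.        ,  0.        ,  0.        ]), 'T_tool_cam': array([[-4.20006182e-04,  9.64770837e-01,  2.63091343e-01,
         7.66107157e+01],
       [ 9.99999239e-01,  1.00001131e-04,  1.22971620e-03,
        -1.08219003e+00],
       [ 1.16008490e-03,  2.63091659e-01, -9.64770145e-01,
        -1.79716062e+02],
       [ 0.00000000e+00,  0.00000000e+00,  0.00000000e+00,
         1.00000000e+00]])}
```

View pics/scene0.png

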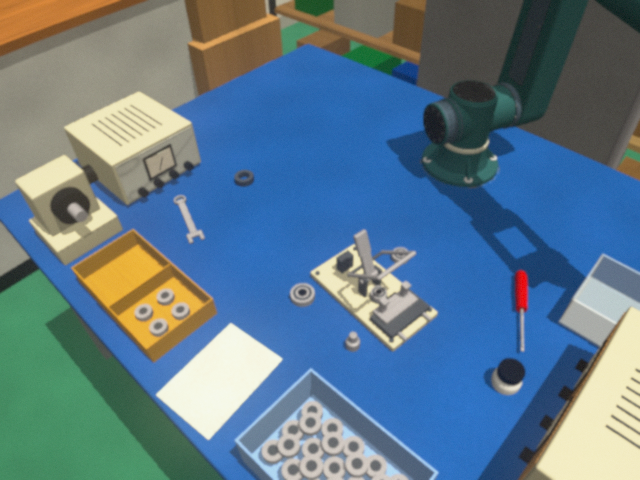

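View pics/side0.png

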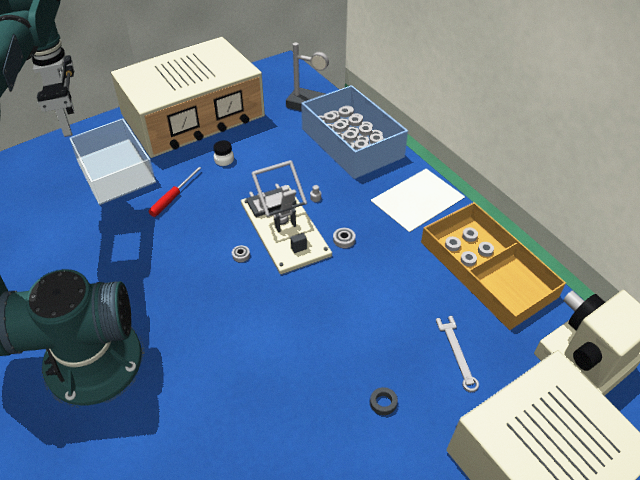

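The scene view shows the jig at about (375,290), with the jaw towards (405,310) and the lever upright at (362,250). The side view shows it at (285,230), with the bail raised at (278,180). I'll enlarge both.

Run:
```python
import cv2,numpy as np
a=cv2.imread("pics/scene0.png")[222:352,302:447]; b=cv2.imread("pics/side0.png")[150:280,220:365]
c=[cv2.resize(i,None,fx=5.5,fy=4.5 if 0 else 5.5,interpolation=cv2.INTER_CUBIC) for i in (a,b)]
[print(i.shape) for i in c]
cv2.imwrite("pics/ca.png",c[0][:600,:800]);cv2.imwrite("pics/cb.png",c[1][:600,:800])
```

```text
(715, 798, 3)
(715, 798, 3)
```

View pics/ca.png

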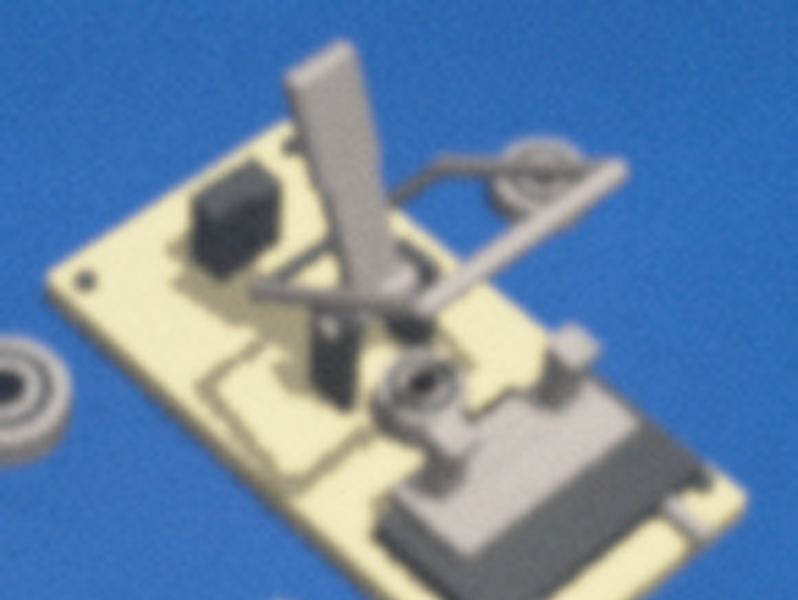

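View pics/cb.png

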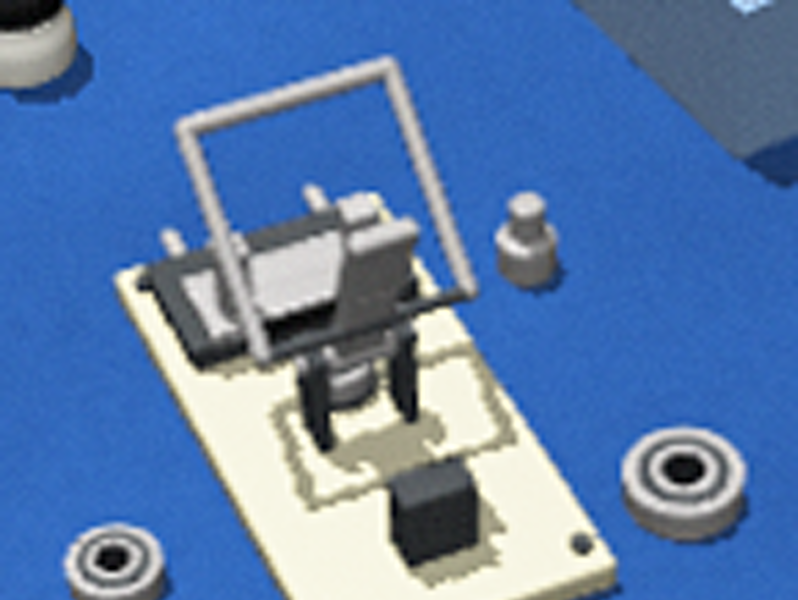

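Jig corners, bar ends, bail pivots, lever tip and rest are all readable in both crops. I'll fit the jig pose and joint angles to them.

```bash
cat > h.py <<'E'
import numpy as np, cv2
from cell import get_obs, optics, job, arm
from scipy.optimize import least_squares
from scipy.spatial.transform import Rotation as R
def proj(n,P,T=None):
    c=optics.get_calibration(n); T=c["extrinsics"] if T is None else T
    p=(np.atleast_2d(P)-T[:3,3])@T[:3,:3]; p=p*[1,-1,-1]
    K=np.array([[c["fx"],0,c["cx"]],[0,c["fy"],c["cy"]],[0,0,1.]])
    return cv2.projectPoints(p,np.zeros(3),np.zeros(3),K,c["dist"])[0][:,0]
def lev(L,a,b,x=0): return np.array([x,-a*np.cos(L)+b*np.sin(L),60+a*np.sin(L)+b*np.cos(L)])
def bar(L,B,x=0): return lev(L,29.8,-3.6,x)+100*np.array([0,np.cos(B-L),np.sin(B-L)])
def j2w(v,P): # v x,y,yaw
    return R.from_euler('z',v[2]).apply(np.atleast_2d(P))+[v[0],v[1],0]
E
cat > fit.py <<'E'
from h import *
def model(v):
    L,B=v[3:5]
    return np.array([bar(L,B,46),bar(L,B,-46),lev(L,29.8,-3.6,46),lev(L,29.8,-3.6,-46),lev(L,103,0),[0,-78,55],[65,-120,16],[-65,-120,16],[-65,135,16],[65,135,16]])
n=np.nan
S=np.array([[420,308],[622,172],[258,290],[437,163],[322,62],[238,193],[48,278],[285,122],[745,500],[n,n]])/5.5+[302,222]
D=np.array([[390,65],[183,127],[470,292],[262,355],[383,232],[435,478],[615,570],[n,n],[118,275],[378,197]])/5.5+[220,150]
def res(v):
    P=j2w(v,model(v)); r=np.concatenate([proj("scene",P)-S,proj("side",P)-D]); return r[~np.isnan(r)]
best=min((least_squares(res,[450,280,y,1.5,2.3],loss='soft_l1') for y in np.arange(-3,3,.7)),key=lambda s:s.cost)
v=best.x; print(best.cost,v); print(res(v).reshape(-1,2).round(1).tolist())
print("bar jig",bar(v[3],v[4]),"world",j2w(v,bar(v[3],v[4])))
np.save("v.npy",v)
o=get_obs(); print(R.from_quat(o["orientation"]).as_matrix().round(3))
E
python3 fit.py
```

```text
Traceback (most recent call last):
  File "fit.py", line 10, in <module>
    best=min((least_squares(res,[450,280,y,1.5,2.3],loss='soft_l1') for y in np.arange(-3,3,.7)),key=lambda s:s.cost)
  File "fit.py", line 10, in <genexpr>
    best=min((least_squares(res,[450,280,y,1.5,2.3],loss='soft_l1') for y in np.arange(-3,3,.7)),key=lambda s:s.cost)
              ~~~~~~~~~~~~~^^^^^^^^^^^^^^^^^^^^^^^^^^^^^^^^^^^^^^^^
  File "fit.py", line 9, in res
    P=j2w(v,model(v)); r=np.concatenate([proj("scene",P)-S,proj("side",P)-D]); return r[~np.isnan(r)]
                                         ~~~~^^^^^^^^^^^
  File "h.py", line 6, in proj
    c=optics.get_calibration(n); T=c["extrinsics"] if T is None else T
ValueError: time passes only in moves, steps and waits
```

```bash
sed -i 's/^def proj/import functools\ncal=functools.cache(optics.get_calibration)\ndef proj/; s/c=optics.get_calibration(n)/c=cal(n)/' h.py; python3 fit.py 2>&1 | tail -12
```

```text
6.643109787865084 [ 5.22273919e+02  1.04495993e+02 -1.32213625e-01 -5.06148805e+00
  1.89157013e+00]
[[0.4, 0.1], [-1.0, 0.1], [0.3, 0.0], [1.3, 0.7], [-0.3, -0.3], [-0.2, -1.3], [-1.2, -1.1], [0.3, -1.0], [1.1, -0.3], [0.3, 0.4], [0.5, 0.1], [-0.0, -0.2], [0.5, 0.2], [-0.1, -0.4], [-0.5, 0.2], [0.8, -1.4], [-0.5, -0.6], [0.2, -1.2]]
bar jig [  0.          64.81407667 148.85975094] world [[530.81827922 168.74440453 148.85975094]]
[[-0.955  0.296 -0.001]
 [ 0.296  0.955 -0.002]
 [ 0.    -0.002 -1.   ]]
```

```bash
cat >> h.py <<'E'
V=np.load("v.npy") if __import__("os").path.exists("v.npy") else None
def Rt(t,yaw):  # tool: z down & towards jig -y by tilt t
    j=R.from_euler('z',yaw).as_matrix(); c,s=np.cos(t),np.sin(t)
    return j@np.array([[-1,0,0],[0,c,-s],[0,-s,-c]]).T.T
def plan(y,z,t,off=9,x=0,T0=None):
    """row (cm, rad) that puts the point off mm behind the TCP at jig x,y,z"""
    o=get_obs(); R0=R.from_quat(o["orientation"]).as_matrix(); p0=o["tcp_pos"]
    Rn=Rt(t,V[2]); p=j2w(V,[x,y,z])[0]+off*Rn[:,2]
    # project
    return np.r_[R0.T@(p-p0)/10, R.from_matrix(R0.T@Rn).as_rotvec()].round(3)
def where(off=9):
    o=get_obs(); Rn=R.from_quat(o["orientation"]).as_matrix(); p=o["tcp_pos"]-off*Rn[:,2]
    j=R.from_euler('z',-V[2])
    print("jig pt",j.apply(p-[V[0],V[1],0]).round(1),"F jig",j.apply(o["force"]).round(2),"t",round(o["t"],2),"w",round(o["gripper_width"]*94,1),"gf",o["gripper_force"])
    print("tool z in jig",j.apply(Rn[:,2]).round(3),"toolx",j.apply(Rn[:,0]).round(3))
E
python3 - <<'E'
from h import *
print(np.linalg.det(Rt(.4,0)),Rt(.4,0))
b=bar(V[3],V[4]); t=.4
print(plan(b[1],b[2],t,off=-60)); print(plan(b[1],b[2],t))
E
```

```text
1.0 [[-1.          0.          0.        ]
 [ 0.          0.92106099 -0.38941834]
 [ 0.         -0.38941834 -0.92106099]]
[-4.5309e+01 -2.0812e+01  7.5000e-02  3.9700e-01 -3.4000e-02 -1.6600e-01]
[-4.5761e+01 -2.3450e+01  6.4340e+00  3.9700e-01 -3.4000e-02 -1.6600e-01]
```

arm_command --steps '[-45.3,-20.8,0.1,0.397,-0.034,-0.166,0,-45.3,-20.8,0.1,0.397,-0.034,-0.166,0,-45.3,-20.8,0.1,0.397,-0.034,-0.166,0,-45.3,-20.8,0.1,0.397,-0.034,-0.166,0,-45.3,-20.8,0.1,0.397,-0.034,-0.166,0,-45.3,-20.8,0.1,0.397,-0.034,-0.166,0,-45.3,-20.8,0.1,0.397,-0.034,-0.166,0,-45.3,-20.8,0.1,0.397,-0.034,-0.166,0,-45.3,-20.8,0.1,0.397,-0.034,-0.166,0,-45.3,-20.8,0.1,0.397,-0.034,-0.166,0,-45.3,-20.8,0.1,0.397,-0.034,-0.166,0,-45.3,-20.8,0.1,0.397,-0.034,-0.166,0]' --force 15

```text
t: 1.65
tcp_pos: [533.3, 193.6, 204.7]
orientation: [0.064, 0.978, -0.197, -0.013]
force: [-0.4, -0.2, -0.6]
gripper_width: 0.5
gripper_force: 0.0
```

Run:
```python
from h import *
where()
b=bar(V[3],V[4]); print(plan(b[1],b[2],.4))
o=get_obs(); im=optics.grab_frame("wrist"); cv2.imwrite("pics/w1.png",im[:,:,::-1])
T=np.eye(4);T[:3,:3]=R.from_quat(o["orientation"]).as_matrix();T[:3,3]=o["tcp_pos"]
T=T@cal("wrist")["T_tool_cam"]
P=np.array([bar(V[3],V[4],46),bar(V[3],V[4],-46),[30,82,71.5],[-30,82,71.5],[65,135,16],[-65,135,16]])
print(proj("wrist",j2w(V,P),T).round(0))
```

```text
jig pt [ -0.9  93.3 213. ] F jig [-0.41 -0.23 -0.56] t 1.65 w 47.0 gf 0.0
tool z in jig [ 0.001 -0.387 -0.922] toolx [-1.    -0.002 -0.001]
[-7.500e-02 -1.470e-01  7.012e+00  2.000e-03  1.000e-03  2.000e-03]
[[320. 312.]
 [320. 186.]
 [372. 262.]
 [374. 195.]
 [436. 285.]
 [448. 152.]]
```

View pics/w1.png

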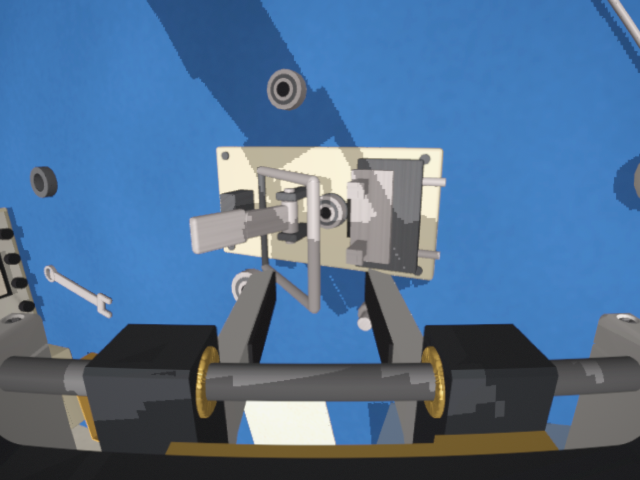

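The wrist view shows the bar at column ~315, rows 184–307, within 5 px of the prediction and between the fingers. I'll descend and grip.

arm_command --steps '[-0.1,-0.2,3,0,0,0,0,-0.1,-0.2,5,0,0,0,0,-0.1,-0.2,6,0,0,0,0,-0.1,-0.2,7,0,0,0,0,-0.1,-0.2,7,0,0,0,0,-0.1,-0.2,7,0,0,0,-1,-0.1,-0.2,7,0,0,0,-1,-0.1,-0.2,7,0,0,0,-1,-0.1,-0.2,7,0,0,0,-1,-0.1,-0.2,7,0,0,0,-1,-0.1,-0.2,7,0,0,0,-1,-0.1,-0.2,7,0,0,0,-1]' --force 15

```text
t: 3.2
tcp_pos: [531.3, 163.6, 140.8]
orientation: [0.065, 0.978, -0.197, -0.013]
force: [0.1, 1.3, 0.2]
gripper_width: 0.086
gripper_force: 15.0
```

Run:
```python
from h import *
where()
for y,z in ((85,130),(100,105),(100,80),(100,58)): print(y,z,plan(y,z,.4))
for n,(r,c) in {"side":(140,220),"scene":(210,300)}.items():
    im=optics.grab_frame(n); cv2.imwrite(f"pics/{n}2.png",cv2.resize(im[r:r+130,c:c+160,::-1],None,fx=4,fy=4,interpolation=cv2.INTER_CUBIC))
```

```text
jig pt [  1.1  63.3 149.1] F jig [-0.05  1.29  0.23] t 3.2 w 8.1 gf 14.99946042895317
tool z in jig [ 0.001 -0.387 -0.922] toolx [-1.     0.    -0.001]
85 130 [ 1.130e-01  2.742e+00  9.180e-01  2.000e-03  1.000e-03 -0.000e+00]
100 105 [ 1.150e-01  5.093e+00  2.641e+00  2.000e-03  1.000e-03 -0.000e+00]
100 80 [ 1.170e-01  6.062e+00  4.946e+00  2.000e-03  1.000e-03 -0.000e+00]
100 58 [ 1.180e-01  6.914e+00  6.974e+00  2.000e-03  1.000e-03 -0.000e+00]
```

View pics/side2.png

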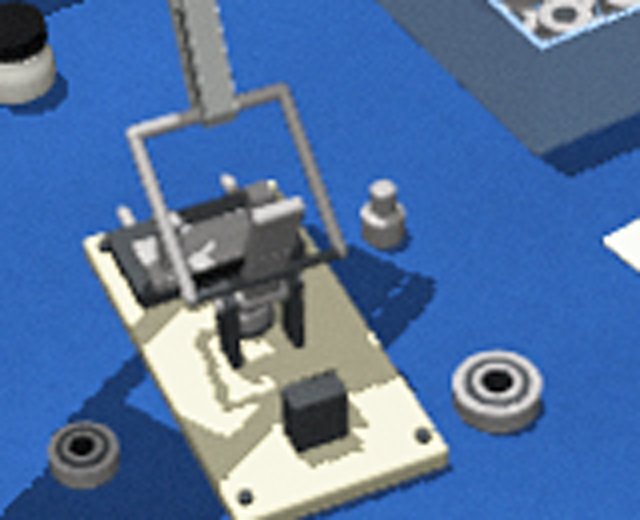

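The fingers hold the bar at (210,110), with the bail attached. I'll carry it over and out past the lips.

arm_command --steps '[0,0.7,0.2,0,0,0,-1,0,1.4,0.5,0,0,0,-1,0,2.1,0.7,0,0,0,-1,0,2.7,0.9,0,0,0,-1,0,3.3,1.3,0,0,0,-1,0,3.9,1.8,0,0,0,-1,0,4.5,2.2,0,0,0,-1,0,5.1,2.6,0,0,0,-1,0,5.3,3.1,0,0,0,-1,0,5.5,3.6,0,0,0,-1,0,5.7,4.0,0,0,0,-1,0,5.7,4.0,0,0,0,-1]'

```text
t: 4.8
tcp_pos: [536.2, 201.4, 81.5]
orientation: [0.065, 0.978, -0.196, -0.013]
force: [-1.0, 5.1, 0.9]
gripper_width: 0.091
gripper_force: 15.0
```

Run:
```python
from h import *
where()
for y,z in ((100,80),(100,58)): print(y,z,plan(y,z,.4))
for n,(r,c) in {"side":(140,220),"scene":(210,300)}.items():
    im=optics.grab_frame(n); cv2.imwrite(f"pics/{n}3.png",cv2.resize(im[r:r+130,c:c+160,::-1],None,fx=4,fy=4,interpolation=cv2.INTER_CUBIC))
```

```text
jig pt [  1.  101.3  89.8] F jig [-1.62  4.91  0.93] t 4.8 w 8.5 gf 15.00514268875122
tool z in jig [ 0.001 -0.386 -0.923] toolx [-1.    -0.001 -0.001]
100 80 [0.105 0.249 0.952 0.004 0.001 0.   ]
100 58 [1.060e-01 1.097e+00 2.981e+00 4.000e-03 1.000e-03 0.000e+00]
```

View pics/scene3.png

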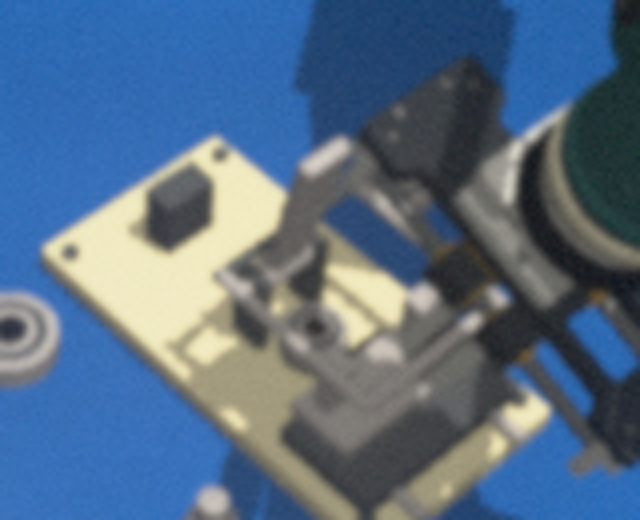

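Run:
```python
from h import *
where()
```

```text
jig pt [  1.1 101.2  90.1] F jig [-0.81  4.03 -0.06] t 4.9 w 8.2 gf 15.005545914173126
tool z in jig [ 0.001 -0.386 -0.923] toolx [-1.    -0.    -0.001]
```

View pics/side3.png

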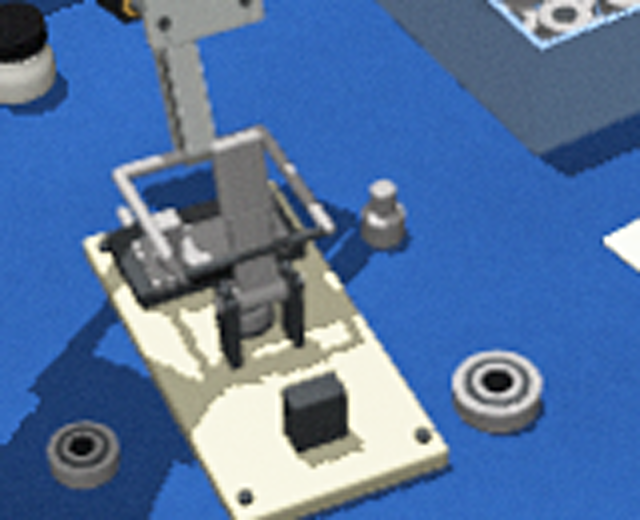

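arm_command --steps '[0,0.1,0.4,0,0,0,-1,0,0.2,0.8,0,0,0,-1,0,0.3,1.1,0,0,0,-1,0,0.4,1.3,0,0,0,-1,0,0.5,1.5,0,0,0,-1,0,0.5,1.6,0,0,0,-1]'

```text
t: 5.65
tcp_pos: [535.8, 197.9, 65.0]
orientation: [0.065, 0.978, -0.198, -0.013]
force: [-1.6, 0.5, 1.1]
gripper_width: 0.088
gripper_force: 15.0
```

Run:
```python
from h import *
where()
for y,z in ((100,58),): print(y,z,plan(y,z,.4))
```

```text
jig pt [ 1.1 97.9 73.2] F jig [-1.63  0.32  1.13] t 5.65 w 8.2 gf 15.006524473428726
tool z in jig [-0.    -0.389 -0.921] toolx [-1.     0.001 -0.   ]
100 58 [ 1.070e-01  7.870e-01  1.322e+00  0.000e+00 -0.000e+00 -1.000e-03]
```

arm_command --steps '[0,0.3,0.1,0,0,0,-1,0,0.4,0.4,0,0,0,-1,0,0.5,0.7,0,0,0,-1,0,0.6,0.9,0,0,0,-1,0,0.7,1.1,0,0,0,-1,0,0.8,1.3,0,0,0,-1,0,0.8,1.3,0,0,0,-1]'

```text
t: 6.52
tcp_pos: [536.2, 201.2, 49.8]
orientation: [0.065, 0.978, -0.197, -0.013]
force: [-0.7, -2.9, 0.5]
gripper_width: 0.087
gripper_force: 15.0
```

Run:
```python
from h import *
where()
for y in (94,90,80,75): print(y,plan(y,58,.4))
```

```text
jig pt [  1.1 101.2  58.1] F jig [-0.28 -2.93  0.47] t 6.53 w 8.2 gf 14.994992315769196
tool z in jig [ 0.    -0.387 -0.922] toolx [-1.  0. -0.]
94 [ 0.106 -0.66   0.284  0.002  0.    -0.   ]
90 [ 0.106 -1.029  0.439  0.002  0.    -0.   ]
80 [ 0.106 -1.951  0.826  0.002  0.    -0.   ]
75 [ 1.060e-01 -2.412e+00  1.020e+00  2.000e-03  0.000e+00 -0.000e+00]
```

arm_command --steps '[0,-0.3,0.1,0,0,0,-1,0,-0.5,0.2,0,0,0,-1,0,-0.7,0.3,0,0,0,-1,0,-0.8,0.35,0,0,0,-1]'

```text
t: 7.02
tcp_pos: [535.4, 194.2, 49.9]
orientation: [0.064, 0.979, -0.195, -0.012]
force: [-1.1, 4.8, -1.3]
gripper_width: 0.088
gripper_force: 15.0
```

arm_command --steps '[0,-0.1,0.04,0,0,0,-1,0,-0.2,0.08,0,0,0,-1]'

```text
t: 7.28
tcp_pos: [534.9, 190.6, 49.9]
orientation: [0.065, 0.978, -0.197, -0.013]
force: [-0.6, 4.6, -0.3]
gripper_width: 0.087
gripper_force: 15.0
```

arm_command --steps '[0,-0.1,0.04,0,0,0,-1,0,-0.2,0.08,0,0,0,-1]'

```text
t: 7.52
tcp_pos: [534.6, 188.0, 49.9]
orientation: [0.065, 0.978, -0.197, -0.013]
force: [-0.8, 4.3, -0.6]
gripper_width: 0.086
gripper_force: 15.0
```

arm_command --steps '[0,-0.1,0.04,0,0,0,-1,0,-0.2,0.08,0,0,0,-1]'

```text
t: 7.78
tcp_pos: [534.3, 185.9, 50.0]
orientation: [0.065, 0.978, -0.197, -0.013]
force: [-0.7, 3.6, -0.9]
gripper_width: 0.09
gripper_force: 15.0
```

arm_command --steps '[0,-0.1,0.04,0,0,0,-1,0,-0.2,0.08,0,0,0,-1]'

```text
t: 8.02
tcp_pos: [534.0, 183.8, 50.0]
orientation: [0.065, 0.978, -0.197, -0.013]
force: [-0.3, 4.1, -1.3]
gripper_width: 0.089
gripper_force: 15.0
```

arm_command --steps '[0,-0.1,0.04,0,0,0,-1,0,-0.2,0.08,0,0,0,-1]'

```text
t: 8.28
tcp_pos: [533.7, 181.7, 50.1]
orientation: [0.065, 0.978, -0.197, -0.013]
force: [0.7, 3.7, -0.1]
gripper_width: 0.092
gripper_force: 15.0
```

arm_command --steps '[0,-0.1,0.04,0,0,0,-1]'

```text
t: 8.4
tcp_pos: [533.6, 180.6, 50.0]
orientation: [0.065, 0.978, -0.197, -0.013]
force: [0.6, 4.4, -1.3]
gripper_width: 0.089
gripper_force: 15.0
```

arm_command --steps '[0,-0.1,0.04,0,0,0,-1]'

```text
t: 8.52
tcp_pos: [533.5, 179.6, 50.1]
orientation: [0.065, 0.978, -0.197, -0.013]
force: [0.8, 3.6, -1.4]
gripper_width: 0.086
gripper_force: 15.0
```

arm_command --steps '[0,-0.1,0.04,0,0,0,-1]'

```text
t: 8.65
tcp_pos: [533.3, 178.6, 50.1]
orientation: [0.065, 0.978, -0.197, -0.013]
force: [0.8, 4.7, -1.3]
gripper_width: 0.09
gripper_force: 15.0
```

arm_command --steps '[0,-0.1,0.04,0,0,0,-1]'

```text
t: 8.78
tcp_pos: [533.2, 177.5, 50.1]
orientation: [0.065, 0.978, -0.197, -0.013]
force: [0.8, 4.1, -2.5]
gripper_width: 0.09
gripper_force: 15.0
```

arm_command --steps '[0,-0.1,0.04,0,0,0,-1]'

```text
t: 8.9
tcp_pos: [533.1, 176.5, 50.1]
orientation: [0.065, 0.978, -0.197, -0.013]
force: [1.4, 4.8, -2.9]
gripper_width: 0.088
gripper_force: 15.0
```

arm_command --steps '[0,-0.1,0.04,0,0,0,-1]'

```text
t: 9.02
tcp_pos: [532.9, 175.6, 50.1]
orientation: [0.065, 0.978, -0.197, -0.013]
force: [1.1, 5.4, -2.1]
gripper_width: 0.087
gripper_force: 15.0
```

arm_command --steps '[0,-0.1,0.04,0,0,0,-1]'

```text
t: 9.15
tcp_pos: [532.9, 175.1, 50.1]
orientation: [0.065, 0.978, -0.196, -0.013]
force: [0.4, 8.1, -1.5]
gripper_width: 0.091
gripper_force: 15.0
```

Contact felt at jig y ≈ 75. I'll add a little more and hold.

arm_command --steps '[0,-0.05,0.02,0,0,0,-1,0,-0.05,0.02,0,0,0,-1,0,-0.05,0.02,0,0,0,-1]'

```text
t: 9.52
tcp_pos: [532.9, 175.2, 50.1]
orientation: [0.065, 0.978, -0.196, -0.012]
force: [-0.1, 8.3, -1.9]
gripper_width: 0.089
gripper_force: 15.0
```

Run:
```python
from h import *
where()
for n,(r,c) in {"side":(140,220),"scene":(210,300)}.items():
    im=optics.grab_frame(n); cv2.imwrite(f"pics/{n}4.png",cv2.resize(im[r:r+130,c:c+160,::-1],None,fx=4,fy=4,interpolation=cv2.INTER_CUBIC))
```

```text
jig pt [ 1.2 74.9 58.4] F jig [-1.15  8.21 -1.93] t 9.53 w 8.4 gf 14.99934196472168
tool z in jig [ 0.001 -0.385 -0.923] toolx [-1.    -0.    -0.001]
```

View pics/scene4.png

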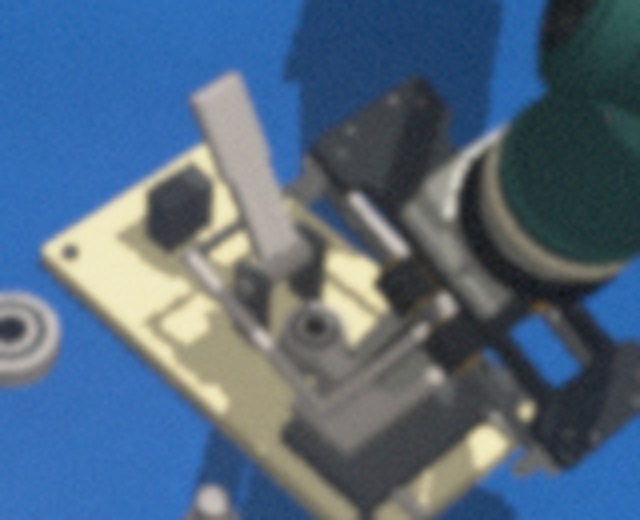

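Run:
```python
from h import *
f=lambda P:((proj("scene",j2w(V,P))-[300,210])*4).round(0).tolist()
for y,z in ((75,58),(73,58),(75,80),(100,60)): print(y,z,f([[46,y,z],[-46,y,z]]))
print("horn lip tops front y=75",f([[30,75,71.5],[-30,75,71.5]]),"y 62",f([[30,62,71.5],[-30,62,71.5]]))
c=cal("scene");print(R.from_euler('z',-V[2]).apply(c["extrinsics"][:3,3]-[V[0],V[1],0]))
# lever tip
for L in (.9,1.0,1.1,1.2,1.3): print(L,f([lev(L,103,0)]))
```

```text
75 58 [[318.0, 405.0], [451.0, 307.0]]
73 58 [[315.0, 403.0], [448.0, 305.0]]
75 80 [[321.0, 378.0], [456.0, 279.0]]
100 60 [[355.0, 436.0], [488.0, 335.0]]
horn lip tops front y=75 [[344.0, 371.0], [432.0, 307.0]] y 62 [[325.0, 354.0], [413.0, 291.0]]
[471.38046322 447.2865594  837.56215171]
0.9 [[201.0, 84.0]]
1.0 [[212.0, 84.0]]
1.1 [[225.0, 87.0]]
1.2 [[238.0, 91.0]]
1.3 [[252.0, 97.0]]
```

Bar ends at about (320,410) and (440,300) match z ≈ 58 under the lips, and the lever stands at ~1.05. I'll release gently and back out along the fingers.

arm_command --steps '[0,0,0,0,0,0,-0.65,0,0,0,0,0,0,-0.65,0,0,0,0,0,0,-0.65,0,0,-0.5,0,0,0,-0.65,0,0,-1,0,0,0,-0.65,0,0,-2,0,0,0,-0.65,0,0,-3.5,0,0,0,-0.65,0,0,-5,0,0,0,-0.65,0,0,-7,0,0,0,-0.65,0,0,-7,0,0,0,-1,0,0,-7,0,0,0,-1,0,0,-7,0,0,0,-1]'

```text
t: 11.12
tcp_pos: [535.6, 200.2, 113.8]
orientation: [0.065, 0.978, -0.198, -0.014]
force: [-1.1, 0.5, 0.5]
gripper_width: 0.005
gripper_force: 0.0
```

```bash
cat > p.py <<'E'
from h import *
import sys
V[0]+=3*np.sin(V[2]);V[1]-=3*np.cos(V[2])
t=float(sys.argv[1]); where(0)
tz=np.array([-np.sin(t),-np.cos(t)]);ty=np.array([np.cos(t),-np.sin(t)])
for a in sys.argv[2:]:
    L,g=map(float,a.split(','))
    n=np.array([np.sin(L),np.cos(L)])
    p=lev(L,80,5+12*abs(ty@n)+g); print(L,g,p.round(0),plan(p[1],p[2],t,off=0).round(2))
E
python3 p.py .4 1.05,30 1.05,5 1.05,0 .9,0
python3 - <<'E'
from h import *
for n,(r,c) in {"side":(140,220),"scene":(210,300)}.items():
    im=optics.grab_frame(n); cv2.imwrite(f"pics/{n}5.png",im[:,:,::-1])
E
```

```text
jig pt [  0.6  99.6 113.8] F jig [-1.13  0.31  0.53] t 11.12 w 0.4 gf 0.0
tool z in jig [-0.001 -0.388 -0.921] toolx [-1.     0.     0.001]
1.05 30.0 [  0.  -3. 150.] [  0.06 -10.89   0.62   0.    -0.    -0.  ]
1.05 5.0 [  0. -25. 138.] [  0.06 -12.41   2.61   0.    -0.    -0.  ]
1.05 0.0 [  0. -29. 135.] [  0.06 -12.71   3.     0.    -0.    -0.  ]
0.9 0.0 [  0. -41. 129.] [  0.05 -13.59   4.04   0.    -0.    -0.  ]
```

arm_command --steps '[0,-3,-1,0,0,0,-1,0,-6,-0.5,0,0,0,-1,0,-9,0,0,0,0,-1,0,-10.9,0.6,0,0,0,-1,0,-11.5,1.4,0,0,0,-1,0,-12.0,2.0,0,0,0,-1,0,-12.2,2.3,0,0,0,-1,0,-12.2,2.3,0,0,0,-1]'

```text
t: 12.22
tcp_pos: [519.9, 80.5, 140.2]
orientation: [0.065, 0.978, -0.197, -0.013]
force: [0.7, 1.0, -0.2]
gripper_width: 0.006
gripper_force: 0.0
```

```bash
python3 p.py .4 1.05,0 1.0,0 .95,0 .9,0 .8,0 .7,0 .6,0
```

```text
jig pt [  0.8 -21.1 140.2] F jig [ 0.55  1.1  -0.23] t 12.22 w 0.6 gf 0.0
tool z in jig [-0.    -0.388 -0.922] toolx [-1. -0.  0.]
1.05 0.0 [  0. -29. 135.] [ 0.08 -0.57  0.75  0.   -0.    0.  ]
1.0 0.0 [  0. -33. 134.] [ 0.08 -0.88  1.08  0.   -0.    0.  ]
0.95 0.0 [  0. -37. 132.] [ 0.08 -1.17  1.42  0.   -0.    0.  ]
0.9 0.0 [  0. -41. 129.] [ 0.08 -1.45  1.78  0.   -0.    0.  ]
0.8 0.0 [  0. -49. 124.] [ 0.08 -1.94  2.56  0.   -0.    0.  ]
0.7 0.0 [  0. -56. 118.] [ 0.08 -2.34  3.38  0.   -0.    0.  ]
0.6 0.0 [  0. -62. 111.] [ 0.08 -2.64  4.25  0.   -0.    0.  ]
```

Now press along the arc, in small steps until contact is felt.

arm_command --steps '[0,-0.3,0.4,0,0,0,-1,0,-0.55,0.75,0,0,0,-1,0,-0.7,0.9,0,0,0,-1,0,-0.9,1.1,0,0,0,-1]'

```text
t: 12.72
tcp_pos: [518.5, 67.7, 134.1]
orientation: [0.065, 0.978, -0.197, -0.013]
force: [-0.1, -0.1, 1.5]
gripper_width: 0.006
gripper_force: 0.0
```

arm_command --steps '[0,-0.15,0.15,0,0,0,-1,0,-0.3,0.3,0,0,0,-1,0,-0.4,0.5,0,0,0,-1,0,-0.55,0.7,0,0,0,-1]'

```text
t: 13.22
tcp_pos: [517.6, 60.6, 130.6]
orientation: [0.065, 0.978, -0.197, -0.012]
force: [-0.5, 3.2, 3.6]
gripper_width: 0.005
gripper_force: 2.1
```

```bash
python3 p.py .4  .9,0 .8,0 .7,0 .6,0 .5,0 .4,0
```

```text
jig pt [  1.2 -41.1 130.6] F jig [-0.9   3.09  3.62] t 13.22 w 0.4 gf 2.070489786565304
tool z in jig [ 0.001 -0.386 -0.922] toolx [-1.     0.    -0.001]
0.9 0.0 [  0. -41. 129.] [ 0.12  0.03  0.12  0.    0.   -0.  ]
0.8 0.0 [  0. -49. 124.] [ 0.12 -0.46  0.89  0.    0.   -0.  ]
0.7 0.0 [  0. -56. 118.] [ 0.12 -0.86  1.71  0.    0.   -0.  ]
0.6 0.0 [  0. -62. 111.] [ 0.12 -1.17  2.58  0.    0.   -0.  ]
0.5 0.0 [  0. -67. 104.] [ 0.12 -1.38  3.48  0.    0.   -0.  ]
0.4 0.0 [  0. -72.  96.] [ 0.12 -1.48  4.39  0.    0.   -0.  ]
```

arm_command --steps '[0,-0.25,0.4,0,0,0,-1,0,-0.45,0.8,0,0,0,-1,0,-0.65,1.2,0,0,0,-1,0,-0.85,1.7,0,0,0,-1]'

```text
t: 13.72
tcp_pos: [515.7, 45.0, 117.9]
orientation: [0.065, 0.978, -0.198, -0.012]
force: [-1.8, 1.4, 5.2]
gripper_width: 0.005
gripper_force: 2.1
```

arm_command --steps '[0,-0.15,0.4,0,0,0,-1,0,-0.3,0.8,0,0,0,-1,0,-0.4,1.2,0,0,0,-1,0,-0.5,1.7,0,0,0,-1]'

```text
t: 14.22
tcp_pos: [514.3, 34.3, 103.5]
orientation: [0.065, 0.978, -0.197, -0.013]
force: [0.2, -0.5, 3.6]
gripper_width: 0.005
gripper_force: 1.6
```

```bash
python3 p.py .4 .5,0 .4,0 .3,0 .2,0 .1,0 0,0; echo;  python3 p.py .1 .3,0 .2,0 .1,0 0,0
```

```text
jig pt [  1.3 -67.6 103.5] F jig [ 0.24 -0.47  3.56] t 14.22 w 0.5 gf 1.5639236987408367
tool z in jig [ 0.001 -0.388 -0.922] toolx [-1.     0.    -0.001]
0.5 0.0 [  0. -67. 104.] [ 0.13  0.03 -0.04  0.    0.   -0.  ]
0.4 0.0 [  0. -72.  96.] [ 0.13 -0.08  0.88  0.    0.   -0.  ]
0.3 0.0 [  0. -75.  90.] [ 0.14 -0.1   1.56  0.    0.   -0.  ]
0.2 0.0 [  0. -77.  83.] [ 0.14 -0.07  2.24  0.    0.   -0.  ]
0.1 0.0 [  0. -79.  76.] [ 0.14  0.02  2.92  0.    0.   -0.  ]
0.0 0.0 [  0. -80.  70.] [ 0.14  0.17  3.6   0.    0.   -0.  ]

jig pt [  1.3 -67.6 103.5] F jig [ 0.24 -0.47  3.56] t 14.22 w 0.5 gf 1.5639236987408367
tool z in jig [ 0.001 -0.388 -0.922] toolx [-1.     0.    -0.001]
0.3 0.0 [  0. -74.  91.] [ 0.14 -0.11  1.44 -0.3   0.   -0.  ]
0.2 0.0 [  0. -77.  82.] [ 0.14 -0.04  2.36 -0.3   0.   -0.  ]
0.1 0.0 [  0. -79.  73.] [ 0.14  0.13  3.26 -0.3   0.   -0.  ]
0.0 0.0 [  0. -80.  66.] [ 0.14  0.31  3.92 -0.3   0.   -0.  ]
```

arm_command --steps '[0,-0.05,0.4,0,0,0,-1,0,-0.1,0.8,0,0,0,-1,0,-0.1,1.1,0,0,0,-1,0,-0.1,1.4,0,0,0,-1]'

```text
t: 14.72
tcp_pos: [513.2, 28.4, 90.8]
orientation: [0.065, 0.978, -0.197, -0.013]
force: [1.2, 0.1, 2.2]
gripper_width: 0.005
gripper_force: 0.9
```

arm_command --steps '[0,0,0.3,0,0,0,-1,0,0,0.6,0,0,0,-1]'

```text
t: 14.98
tcp_pos: [512.8, 26.3, 85.2]
orientation: [0.065, 0.978, -0.197, -0.013]
force: [1.0, 0.0, 1.7]
gripper_width: 0.006
gripper_force: 0.6
```

arm_command --steps '[0,0.05,0.2,0,0,0,-1,0,0.1,0.4,0,0,0,-1]'

```text
t: 15.22
tcp_pos: [512.4, 25.5, 81.1]
orientation: [0.065, 0.978, -0.197, -0.013]
force: [0.5, -0.6, 0.6]
gripper_width: 0.004
gripper_force: 0.3
```

arm_command --steps '[0,0.05,0.2,0,0,0,-1,0,0.08,0.3,0,0,0,-1]'

```text
t: 15.48
tcp_pos: [512.4, 25.1, 78.1]
orientation: [0.065, 0.978, -0.197, -0.013]
force: [-0.4, 0.4, 1.3]
gripper_width: 0.006
gripper_force: 0.1
```

arm_command --steps '[0,0.05,0.2,0,0,0,-1,0,0.1,0.4,0,0,0,-1]'

```text
t: 15.72
tcp_pos: [512.6, 24.5, 74.2]
orientation: [0.065, 0.978, -0.197, -0.013]
force: [0.6, -0.4, -0.7]
gripper_width: 0.007
gripper_force: 0.0
```

arm_command --steps '[0,0.04,0.15,0,0,0,-1,0,0.04,0.2,0,0,0,-1]'

```text
t: 15.98
tcp_pos: [512.6, 24.0, 72.3]
orientation: [0.065, 0.978, -0.197, -0.013]
force: [-0.2, -0.8, 0.2]
gripper_width: 0.001
gripper_force: 0.0
```

arm_command --steps '[0,0.02,0.1,0,0,0,-1,0,0.04,0.2,0,0,0,-1]'

```text
t: 16.23
tcp_pos: [512.6, 23.7, 70.4]
orientation: [0.065, 0.978, -0.197, -0.013]
force: [0.2, -0.0, 0.3]
gripper_width: 0.007
gripper_force: 0.0
```

Run:
```python
from h import *
where(0)
a=optics.grab_frame("side")[140:270,200:380,::-1];b=optics.grab_frame("scene")[222:352,282:462,::-1]
cv2.imwrite("pics/f6.png",np.vstack([cv2.resize(i,(416,300),interpolation=cv2.INTER_CUBIC) for i in (a,b)]))
```

```text
jig pt [  1.1 -81.4  70.4] F jig [ 0.23 -0.    0.32] t 16.23 w 0.6 gf 0.0
tool z in jig [ 0.    -0.387 -0.922] toolx [-1.     0.    -0.001]
```

The force vanished, so the lever has passed centre. I'll confirm gently at the stop.

arm_command --steps '[0,0.02,0.1,0,0,0,-1,0,0.04,0.2,0,0,0,-1]'

```text
t: 16.58
tcp_pos: [512.6, 23.2, 68.4]
orientation: [0.065, 0.978, -0.197, -0.013]
force: [0.5, 0.5, -0.4]
gripper_width: 0.002
gripper_force: 0.0
```

arm_command --steps '[0,0.02,0.1,0,0,0,-1,0,0.02,0.1,0,0,0,-1]'

```text
t: 16.82
tcp_pos: [512.4, 23.0, 67.3]
orientation: [0.065, 0.978, -0.197, -0.013]
force: [0.5, -0.3, -0.3]
gripper_width: 0.005
gripper_force: 0.0
```

arm_command --steps '[0,0,-2,0,0,0,-1,0,0,-5,0,0,0,-1,0,3,-9,0,0,0,-1,0,7,-13,0,0,0,-1,0,12,-16,0,0,0,-1,0,16,-18,0,0,0,-1,0,18,-20,0,0,0,-1,0,18,-20,0,0,0,-1]'

```text
t: 17.82
tcp_pos: [544.9, 266.2, 182.2]
orientation: [0.064, 0.978, -0.197, -0.012]
force: [-0.1, -1.0, -0.0]
gripper_width: 0.004
gripper_force: 0.0
```

Run:
```python
from h import *
where(0)
a=optics.grab_frame("side")[150:280,220:365,::-1];b=optics.grab_frame("scene")[222:352,302:447,::-1]
cv2.imwrite("pics/f7.png",np.hstack([cv2.resize(i,(400,359),interpolation=cv2.INTER_CUBIC) for i in (a,b)]))
```

```text
jig pt [  1.1 163.3 182.2] F jig [ 0.04 -0.99 -0.03] t 17.82 w 0.3 gf 0.0
tool z in jig [ 0.002 -0.387 -0.922] toolx [-1.    -0.002 -0.001]
```

View pics/f7.png

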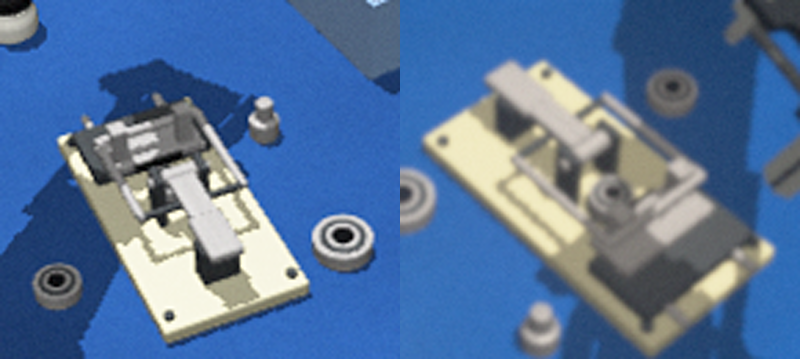

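The lever lies flat on its rest and the bar is at the horns, with ends about (702,175) and (600,240). I'll check its height numerically before handing in.

Run:
```python
from h import *
V[0]+=3*np.sin(V[2]);V[1]-=3*np.cos(V[2])
f=lambda P:((proj("scene",j2w(V,P))-[302,222])*2.76+[400,0]).round(0).tolist()
for y,z in ((70,56),(70,62),(68,78)): print(y,z,f([[46,y,z],[-46,y,z]]))
for L in (0,.1): print(L,f([lev(L,103,5,15),lev(L,103,5,-15)]))
```

```text
70 56 [[606.0, 241.0], [697.0, 174.0]]
70 62 [[606.0, 236.0], [698.0, 169.0]]
68 78 [[606.0, 220.0], [699.0, 153.0]]
0 [[480.0, 74.0], [510.0, 55.0]]
0.1 [[481.0, 65.0], [511.0, 47.0]]
```

```bash
python3 -c "
from cell import job
print(job.hand_in())"
```

```text
the job is handed in; nothing more can be done
None
```

The job is handed in: I hooked the bar behind the horns and felt it seat under the lips, then pressed the lever past centre. The last pictures show the lever flat on its rest and the bar held at about z 56 mm. No verdict came back, and the jaw's draw-in was not measured directly.

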